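# Load the condiment caddy, tall mill at the back first

## Task

Load the wooden condiment caddy on the worktop: first stand the tall pepper mill in its back compartment (the one farther from you), and only then the short salt shaker in the front compartment, so that you never have to reach over a loaded item. Set both down gently on the compartment floors, standing upright, and leave the spice jar with the red lid where it is.

Things in the scene. Friction and masses are not known exactly. Their poses are not given: they have to be found in the camera images.
- mill: pepper mill of dark turned wood with a small metal knob on top, 150 mm tall, loose, upright on the worktop; origin at the centre of its underside, z up. Body 58 mm wide at the foot, up to 108 mm; head 50 mm wide from there to 138 mm (does not turn; hold it there), knob to 150 mm. To the touch it is 50 to 58 mm wide all the way up to the head, also at the waist that is seen
- shaker: salt shaker of clear glass with a grey domed cap, round, 44 mm across, 90 mm tall, standing loose on the worktop; origin at the centre of its underside, z up along its axis. The glass body is up to 44 mm wide and reaches to 66 mm, the cap (up to 34 mm wide) from there to 90 mm
- spice_jar: bystander: round glass spice jar with a red lid, 45 mm across, 108 mm tall, standing loose on the worktop; origin at the centre of its underside; to be left where it is
- back_well (a point): centre of the floor of the caddy's back compartment (farther from the robot). The caddy: fixed open tray of dark wood, 218 mm long (x, front to back) and 102 mm wide, two compartments one behind the other, each 100 x 90 mm (x, y) inside, floors 6 mm and wall tops 31 mm above the worktop (rear end wall 46 mm), walls 6 mm thick. Axes: x to the caddy's back, y left, z up
- front_well (a point): centre of the floor of the caddy's front compartment, the one nearer the robot, 106 mm in front of back_well and of the same size; same axes

How it is judged:
By the outcome, as a careful person would: the job done as asked, in the order asked, and still so for the second after the job is handed in, with the robot touching nothing.
It also fails if it takes over 64 s, if anything falls off the work surface, if the arm or the gripper's body presses on something with over 40 N, if the wrist force passes 120 N, or if a joint passes its speed limit or range.

## Robot

A 6-joint arm with a two-finger parallel gripper is mounted at the origin on a cart in front of the work surface, level with it; the furniture and walls round the work are solid. World frame = base frame: x ahead of the robot, y to its left, z up, the work surface at z = 0. Lengths are in m, angles in rad, forces in N, time in s.
With the tool pointing down it reaches from about 0.3 to 0.775 m from the base axis. Payload 14.6 kg.
Tool frame: the origin (TCP) lies on the centre line of the jaws, within the pads' length; the fingertips stand 19 mm ahead of it and the grasp point (between the pads) is the TCP (ctrl.tip_reach is the distance from the TCP to the fingertips, in m); x points along the fingers, y is the direction in which the jaws open and shut, and the axes are right-handed (so a half turn about x gives the same grasp; the last joint's range is limited). The gripper opens to 94 mm and grips with 3 to 60 N. Pads are 16 mm wide; open, the fingers measure 119 mm over their backs; the gripper's body (75 mm by 177 mm) begins 78 mm behind the grasp point.
Start: joints at [-1.217, 0.3, 1.521, -0, 1.321, -0.067], TCP at [0.225, -0.502, 0.224] pointing down, gripper open.
Joint ranges: [-3.03, 3.03], [-0.79, 2.21], [0.23, 2.52], [-1.04, 4.18], [0, 3.07], [-2.55, 2.55]. Speed limits (rad/s): [2.22, 2.22, 2.57, 3.14, 3.14, 3.14].

## Interface

Orientations are given as [roll, pitch, yaw] about the fixed x, y, z axes, in that order (R = Rz(yaw) Ry(pitch) Rx(roll)).
In Python, from station import ctrl, optics, models gives the robot as it stands. The module is installed in compiled form; this text tells all that it offers.
- The arm moves only by the tool arm_command, never from a script. Its argument "deltas" is a list of rows, each an object with "translation": the shift along the tool's x, y, z in units of 25 mm (1.0 is 25 mm), a list of three; "turn": the turn, a rotation vector about the tool's x, y, z in units of 5 degrees (1.0 is 5 degrees), a list of three. In form: [{"translation": [x, y, z], "turn": [rx, ry, rz]}, ...]. A call has 1 to 12 rows; each row is the pose to reach, as a shift and turn from the pose commanded when the call began, along the tool's axes at that moment; what a row does not reach only later rows make up. A row lasts 1/12 s, in which the tool goes at most 41.7 mm and 7.16 degrees, less where a joint would pass 70% of its speed; a pose out of reach is approached as far as the arm can. A call with a gripper value outside its range is refused whole. "gripper" is the finger opening in mm, from 0 to 94, set as the call begins (left out, the last holds). The fingers move at their own pace and stop on an object; "force" is the grip in N (left out, the last holds). Time passes only in rows, so rows that repeat a pose let the fingers close. It gives the time, the measured TCP pose, the force and the opening at its end, in the units of the state.
- ctrl.get_obs(): the state, without advancing time (a new reading comes with each control period).
- optics.camera(name): name is "side" or "top"; returns the picture (384x512x3 uint8, red, green, blue); there is no depth.
- optics.get_calibration(name): a dict with "K" (3x3 intrinsics, pixels), "origin" and "orientation" of the camera in the world. Camera axes: x right, y down, z forward; pixel columns grow to the right and rows downward; lengths in m; the calibration is good to about 2 mm. A picture is of the moment at which its call begins. get_calibration takes no time and is no camera call.
- ctrl.hand_in(): hands the job in, once; it reports no verdict.
Trained networks look in the newest picture that a camera, given by its name, has taken for a name from the list of things; names that differ only in an ending like _2 or _b are one class to them, and where a whole thing is asked for, a point or a joint stands for the part that bears it (a point fixed in the world has none). Each returns a list of dicts, best first, with "score" (0 to 1); they miss things now and then, are a little off and sometimes report something else, mostly with a low value. They report only what shows in the picture. A call takes as long as a camera call.
- models.look_for(target, camera): "box" ([left, top, right, bottom] in pixels, round what is visible of it).
- models.cut_out(target, camera): "pixels" (384x512 bool, what is visible of it) and "box" ([left, top, right, bottom] in pixels, round what is visible of it).
- models.mark_of(target, camera): "at" ([column, row] in pixels: a listed point, or the origin of a listed thing).
The state is a dict: "time_s": time; "qpos": joint angles; "joint_vel": joint speeds; "tau": joint torques, N m; "ee_pos": TCP position; "eef_rot": TCP orientation; "force": force on the tool from outside, world axes, zero at the start; "moment": the same for the moment, N m; "grip_width": finger opening in m.
Only numpy, scipy, OpenCV 4.12 (cv2) and the standard library are available. Lean on these libraries where they do the work, as an engineer would, in place of code of your own. Each camera call takes 0.05 s, during which the arm holds its last target.

## Working session

There is one attempt and no reset: what is moved stays moved. The work goes in short steps, Python scripts to look and compute and a tool call to move; the robot and the scene stay as the last step left them, time stands still between calls to the robot, and variables do not carry over. Pictures are saved under pics/ and viewed, and the job is handed in when it is done.

Besides the shell and the picture viewer there is one more tool, called as name([rows], argument=value, ...), one row to a line, values as JSON. arm_command: Moves the arm, as the interface text tells. Its arguments: {"type":"object","properties":{"deltas":{"type":"array"},"gripper":{"type":"number"},"force":{"type":"number"}},"required":["deltas"]}

```bash
mkdir -p pics
cat > h.py <<'E'
import numpy as np, cv2
from station import ctrl, optics, models
def cal(n):
    c=optics.get_calibration(n);R=np.array(c["orientation"],float)
    if R.shape!=(3,3):
        from scipy.spatial.transform import Rotation as Ro
        R=Ro.from_euler('xyz',R).as_matrix() if R.size==3 else None
    return np.array(c["K"]),np.array(c["origin"]),R
def ray(n,p):
    K,o,R=cal(n);d=R@np.linalg.inv(K)@np.array([p[0],p[1],1.]);return o,d
def onz(n,p,z):
    o,d=ray(n,p);return o+d*(z-o[2])/d[2]
def proj(n,X):
    K,o,R=cal(n);q=K@R.T@(np.array(X)-o);return q[:2]/q[2]
def save(n,f,im=None):
    im=optics.camera(n) if im is None else im
    cv2.imwrite(f"pics/{f}.png",im[:,:,::-1]);return im
E
python3 - <<'E'
from h import *
o=ctrl.get_obs();print({k:np.round(v,3) for k,v in o.items()})
for n in("side","top"):
    print(optics.get_calibration(n)); save(n,n+"0")
    for t in("mill","shaker","spice_jar","back_well","front_well"):
        for m in models.mark_of(t,n)[:2]: print(n,t,np.round(m["at"],1),round(m["score"],2),np.round(onz(n,m["at"],0.006 if "well" in t else 0),4))
        for m in models.look_for(t,n)[:2]: print("   box",np.round(m["box"],1),round(m["score"],2))
E
```

```text
{'time_s': np.float64(0.0), 'qpos': array([-1.217,  0.3  ,  1.522,  0.   ,  1.321, -0.067]), 'joint_vel': array([-0.002, -0.002, -0.001,  0.001, -0.001,  0.002]), 'tau': array([-1.0000e-03, -5.3180e+01, -3.5274e+01,  7.1000e-02,  2.4000e-02,
       -0.0000e+00]), 'ee_pos': array([ 0.225, -0.502,  0.224]), 'eef_rot': array([-1.679,  1.57 ,  1.883]), 'force': array([-0.224,  0.557, -0.049]), 'moment': array([-0.008, -0.018,  0.022]), 'grip_width': np.float64(0.094)}
{'K': array([[465.85392332,   0.        , 249.91427304],
       [  0.        , 465.85392332, 195.39102845],
       [  0.        ,   0.        ,   1.        ]]), 'origin': array([ 0.48712419, -0.74724464,  0.59475052]), 'orientation': array([-2.09992171e+00, -1.75483069e-03, -3.59215015e-02])}
side mill [274.  202.4] 0.97 [0.5828 0.233  0.    ]
   box [262.9 147.8 287.  208.9] 0.84
side shaker [241.2 172.3] 0.78 [0.5052 0.3963 0.    ]
   box [231.8 144.  248.5 180. ] 0.57
side spice_jar [209.1 201.3] 0.65 [0.4227 0.2436 0.    ]
   box [194.1 159.7 218.5 207.1] 0.77
   box [217.2 234.  337.6 295.1] 0.63
   box [263.1 147.1 28
[... 218 characters left out ...]
84],
       [  0.        ,   0.        ,   1.        ]]), 'origin': array([0.35500538, 0.21179737, 0.86641588]), 'orientation': array([-2.94463218, -0.02779506, -1.58211929])}
top mill [218.7 164. ] 0.94 [0.5874 0.2453 0.    ]
   box [204.  133.5 239.1 181. ] 0.68
top shaker [145.7 207.2] 0.81 [0.5023 0.385  0.    ]
   box [123.9 192.6 155.2 219.1] 0.97
top spice_jar [220.3 252.2] 0.74 [0.4151 0.242  0.    ]
   box [201.6 232.2 228.1 262.9] 0.56
top back_well [349.7 149. ] 0.65 [ 0.6155 -0.0139  0.006 ]
top back_well [142.5 208.2] 0.41 [0.4994 0.3898 0.006 ]
   box [318.6 109.8 397.5 232.2] 0.81
top front_well [356.3 199.5] 0.57 [ 0.5137 -0.0212  0.006 ]
   box [315.8 112.6 395.2 230.4] 0.89
```

```bash
python3 -c "
import cv2
for n in('side','top'):
    i=cv2.imread(f'pics/{n}0.png'); cv2.imwrite(f'pics/{n}0b.png',cv2.resize(i,(800,600),interpolation=cv2.INTER_CUBIC))"
```

```text
(no output)
```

View pics/side0b.png

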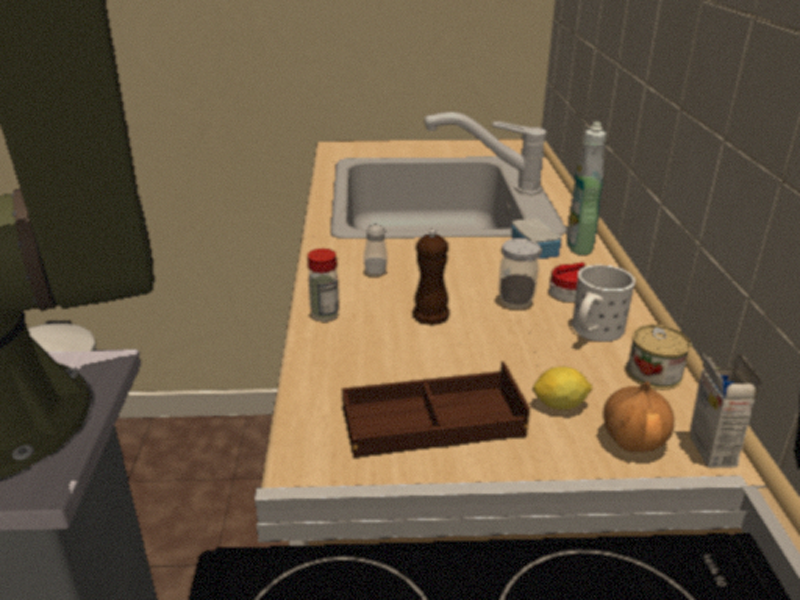

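View pics/top0b.png

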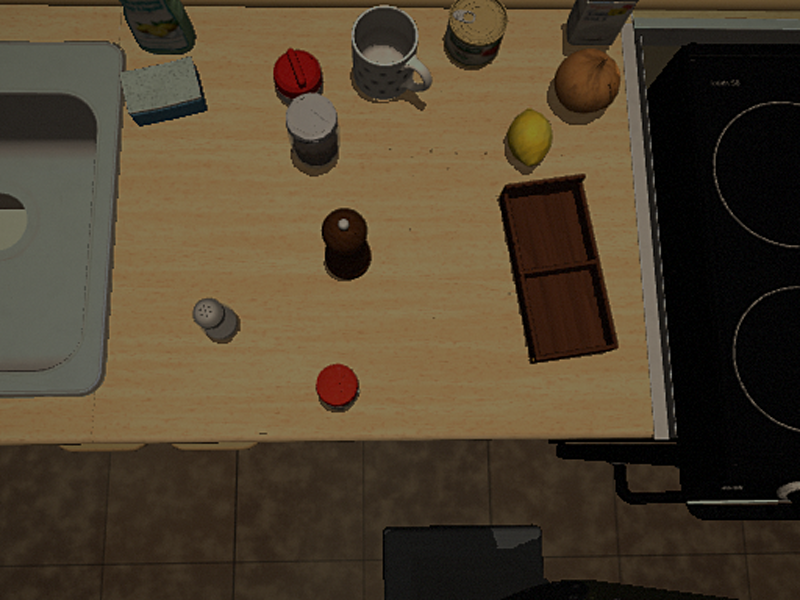

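The top view (800 px scale) shows the mill at (346,250), the shaker at (215,320), the red-lid jar at (337,387), and the caddy from (500,190) to (616,350), turned slightly. I'll refine these by fitting silhouettes.

```bash
cat > fit.py <<'E'
from h import *
from scipy.optimize import minimize
def circ(x,y,z,r):
    a=np.linspace(0,2*np.pi,24,endpoint=False);return np.c_[x+r*np.cos(a),y+r*np.sin(a),np.full(24,z)]
prof={"mill":[[(0,.029),(.02,.029)],[(.02,.024),(.108,.024)],[(.108,.025),(.13,.025),(.138,.018)],[(.138,.006),(.15,.005)]],
"shaker":[[(0,.022),(.05,.022),(.066,.017)],[(.066,.017),(.08,.017),(.09,.007)]],
"spice_jar":[[(0,.0225),(.108,.0225)]]}
def hulls(t,p):
    if t=="caddy":
        c,s=np.cos(p[2]),np.sin(p[2]);H=[]
        # origin = midpoint
        def box(x0,x1,z1): return np.array([[p[0]+c*x-s*y,p[1]+s*x+c*y,z] for x in(x0,x1) for y in(-.051,.051) for z in(0,z1)])
        return [box(-.109,.109,.031),box(.103,.109,.046)]
    return [np.vstack([circ(p[0],p[1],z,r) for z,r in seg]) for seg in prof[t]]
def mask(n,t,p,S=4):
    m=np.zeros((384*S,512*S),np.uint8)
    for H in hulls(t,p):
        q=np.array([proj_(n,X) for X in H])*S+S/2-.5
        cv2.fillConvexPoly(m,cv2.convexHull(np.round(q).astype(np.int32)),1)
    return m
C={n:cal(n) for n in("side","top")}
def proj_(n,X):
    K,o,R=C[n];q=K@R.T@(X-o);return q[:2]/q[2]
def fit(t,masks,x0,steps,S=4):
    M={n:cv2.resize(m.astype(np.float32),None,fx=S,fy=S,interpolation=cv2.INTER_LINEAR)>.5 for n,m in masks.items()}
    def f(v):
        p=x0+v*steps;e=0
        for n in M:
            a=mask(n,t,p)>0;e+=1-(a&M[n]).sum()/max(1,(a|M[n]).sum())
        return e
    r=minimize(f,np.zeros(len(x0)),method="Nelder-Mead",options=dict(initial_simplex=np.vstack([np.zeros(len(x0)),np.eye(len(x0))]),maxiter=120))
    return x0+r.x*steps,r.fun
E
python3 - <<'E'
from fit import *
g={"mill":[.585,.24],"shaker":[.503,.39],"spice_jar":[.417,.242],"caddy":[.565,-.018,-.1]}
im={n:save(n,n+"1") for n in("side","top")}
for t,x0 in g.items():
    ms={}
    for n in im:
        r=models.cut_out("front_well" if t=="caddy" else t,n)
        for d in r[:1]: print(t,n,round(d["score"],2),np.round(d["box"],1),d["pixels"].sum()); ms[n]=d["pixels"]
    x0=np.array(x0);st=np.array([.008,.008,.05][:len(x0)])
    for sel in (list(ms),["side"],["top"]):
        mm={k:ms[k] for k in sel if k in ms}
        if mm:
            p,e=fit(t,mm,x0,st);print("  ",sel,np.round(p,4),round(e,3))
            if len(sel)==2: best=p
    for n in im:
        m=mask(n,t,best,1);c,_=cv2.findContours(m,0,1);im[n]=np.ascontiguousarray(im[n]);cv2.drawContours(im[n],c,-1,(0,255,0),1)
a=np.hstack([cv2.resize(im["side"][130:310,180:360],(400,400)),cv2.resize(im["top"][100:270,120:400],(400,243)) if 0 else cv2.resize(im["top"][90:270,110:400][:, :],(400,400))])
save("","fit1",cv2.resize(a,(800,400)))
E
```

```text
mill side 0.6 [263.3 145.8 287.7 208.3] 1135
mill top 0.71 [202.8 132.2 238.6 183. ] 1168
   ['side', 'top'] [0.5853 0.2375] 0.18
   ['side'] [0.5854 0.2363] 0.109
   ['top'] [0.5841 0.2375] 0.068
shaker side 0.71 [231.7 144.4 246.1 179.4] 426
shaker top 0.65 [124.3 191.  154.1 217.5] 560
   ['side', 'top'] [0.5011 0.3925] 0.293
   ['side'] [0.5008 0.3931] 0.145
   ['top'] [0.5025 0.3923] 0.136
spice_jar side 0.84 [195.8 158.1 217.5 206.8] 823
spice_jar top 0.6 [202.5 231.5 229.9 264. ] 686
   ['side', 'top'] [0.4185 0.2467] 0.133
   ['side'] [0.4179 0.2477] 0.08
   ['top'] [0.4187 0.2471] 0.046
caddy side 0.69 [218.1 230.7 335.4 293.9] 5124
caddy top 0.78 [314.1 111.9 393.8 232.4] 6390
   ['side', 'top'] [ 0.5655 -0.0216  0.1515] 0.071
   ['side'] [ 0.5656 -0.0233  0.1435] 0.033
   ['top'] [ 0.5657 -0.0206  0.1537] 0.03
```

View pics/fit1.png

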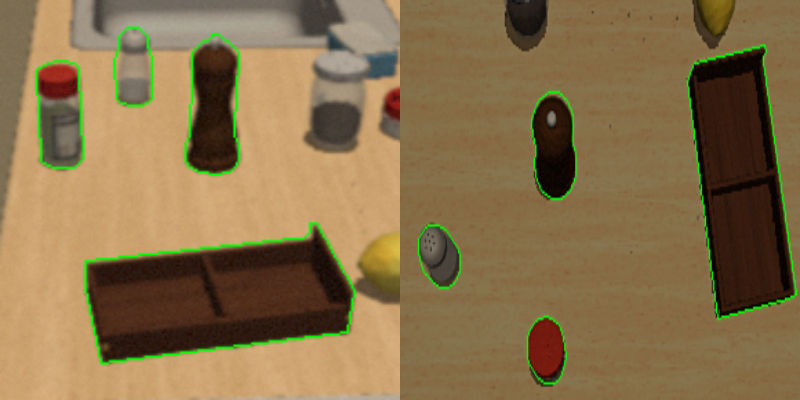

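```bash
cat > go.py <<'E'
from h import *
from scipy.spatial.transform import Rotation as Ro
import sys
# usage: x y z jawyaw : gives translation/turn for tool pointing down with jaw axis (tool y) at yaw (either sense)
o=ctrl.get_obs();R=Ro.from_euler('xyz',o["eef_rot"]).as_matrix();p=np.array(o["ee_pos"])
x,y,z,a=map(float,sys.argv[1:5])
best=None
for s in(1,-1):
    X=np.array([0,0,-1.]);Y=s*np.array([np.cos(a),np.sin(a),0]);T=np.c_[X,Y,np.cross(X,Y)]
    rv=Ro.from_matrix(R.T@T).as_rotvec()
    print("sense",s,"translation",np.round(R.T@(np.array([x,y,z])-p)/.025,2),"turn",np.round(np.degrees(rv)/5,2))
print("tool axes (cols)\n",np.round(R,3));print("pos",np.round(p,4),"q",np.round(o["qpos"],2),"F",np.round(o["force"],1),"grip",round(float(o["grip_width"]),4),"t",o["time_s"])
E
python3 go.py .585 .237 .25 1.72
```

```text
sense 1 translation [ -1.02 -21.09 -25.23] turn [-32.89  -0.    -0.  ]
sense -1 translation [ -1.02 -21.09 -25.23] turn [ 3.11 -0.    0.  ]
tool axes (cols)
 [[ 0.     0.408 -0.913]
 [ 0.    -0.913 -0.408]
 [-1.    -0.    -0.   ]]
pos [ 0.2247 -0.502   0.2244] q [-1.22  0.3   1.52  0.    1.32 -0.07] F [-0.8 -0.2  0.1] grip 0.0939 t 1.6
```

arm_command([
  {"translation": [-1,-21.1,-25.2],"turn": [3.1,0,0]},
  {"translation": [-1,-21.1,-25.2],"turn": [3.1,0,0]},
  {"translation": [-1,-21.1,-25.2],"turn": [3.1,0,0]},
  {"translation": [-1,-21.1,-25.2],"turn": [3.1,0,0]},
  {"translation": [-1,-21.1,-25.2],"turn": [3.1,0,0]},
  {"translation": [-1,-21.1,-25.2],"turn": [3.1,0,0]},
  {"translation": [-1,-21.1,-25.2],"turn": [3.1,0,0]},
  {"translation": [-1,-21.1,-25.2],"turn": [3.1,0,0]},
  {"translation": [-1,-21.1,-25.2],"turn": [3.1,0,0]},
  {"translation": [-1,-21.1,-25.2],"turn": [3.1,0,0]},
  {"translation": [-1,-21.1,-25.2],"turn": [3.1,0,0]},
  {"translation": [-1,-21.1,-25.2],"turn": [3.1,0,0]},
], gripper=94)

```text
time_s: 2.6
ee_pos: [0.4433, -0.0516, 0.24]
eef_rot: [2.772, 1.57, -0.22]
force: [0.9, 0.1, -0.6]
grip_width: 0.0941
```

```bash
python3 go.py .585 .237 .25 1.72
```

```text
sense 1 translation [ -0.4  -10.57  -7.33] turn [-3.599e+01  1.000e-02 -1.000e-02]
sense -1 translation [ -0.4  -10.57  -7.33] turn [ 0.01 -0.01 -0.  ]
tool axes (cols)
 [[ 0.001  0.15  -0.989]
 [-0.    -0.989 -0.15 ]
 [-1.     0.    -0.001]]
pos [ 0.4433 -0.0516  0.24  ] q [-0.2   0.05  1.78 -0.    1.31  1.22] F [ 0.9  0.1 -0.6] grip 0.0941 t 2.6
```

arm_command([
  {"translation": [-0.4,-10.5,-7.3],"turn": [0,0,0]},
  {"translation": [-0.4,-10.5,-7.3],"turn": [0,0,0]},
  {"translation": [-0.4,-10.5,-7.3],"turn": [0,0,0]},
  {"translation": [-0.4,-10.5,-7.3],"turn": [0,0,0]},
  {"translation": [-0.4,-10.5,-7.3],"turn": [0,0,0]},
  {"translation": [-0.4,-10.5,-7.3],"turn": [0,0,0]},
  {"translation": [-0.4,-10.5,-7.3],"turn": [0,0,0]},
  {"translation": [-0.4,-10.5,-7.3],"turn": [0,0,0]},
  {"translation": [-0.4,-10.5,-7.3],"turn": [0,0,0]},
  {"translation": [-0.4,-10.5,-7.3],"turn": [0,0,0]},
  {"translation": [-0.4,-10.5,-7.3],"turn": [0,0,0]},
  {"translation": [-0.4,-10.5,-7.3],"turn": [0,0,0]},
])

```text
time_s: 3.6
ee_pos: [0.5838, 0.2322, 0.2499]
eef_rot: [2.713, 1.571, -0.28]
force: [0.3, -0.3, -0.4]
grip_width: 0.0938
```

```bash
python3 go.py .585 .237 .123 1.72
```

```text
sense 1 translation [ 5.07 -0.18 -0.07] turn [-36.   0.  -0.]
sense -1 translation [ 5.07 -0.18 -0.07] turn [ 0. -0. -0.]
tool axes (cols)
 [[ 0.     0.149 -0.989]
 [-0.    -0.989 -0.149]
 [-1.     0.    -0.   ]]
pos [0.5838 0.2322 0.2499] q [ 0.32  0.46  1.24 -0.    1.44  1.74] F [ 0.3 -0.3 -0.4] grip 0.0938 t 3.6
```

arm_command([
  {"translation": [0,-0.18,-0.07],"turn": [0,0,0]},
  {"translation": [1,-0.18,-0.07],"turn": [0,0,0]},
  {"translation": [2,-0.18,-0.07],"turn": [0,0,0]},
  {"translation": [3,-0.18,-0.07],"turn": [0,0,0]},
  {"translation": [4,-0.18,-0.07],"turn": [0,0,0]},
  {"translation": [4.6,-0.18,-0.07],"turn": [0,0,0]},
  {"translation": [5,-0.18,-0.07],"turn": [0,0,0]},
  {"translation": [5.05,-0.18,-0.07],"turn": [0,0,0]},
  {"translation": [5.05,-0.18,-0.07],"turn": [0,0,0]},
])

```text
time_s: 4.35
ee_pos: [0.5852, 0.2377, 0.1238]
eef_rot: [-2.824, 1.57, 0.468]
force: [-0.1, 0.1, -0.3]
grip_width: 0.0939
```

```bash
python3 go.py .585 .237 .123 1.72; python3 -c "
from h import *
a=save('side','s2');b=save('top','t2')
save('','c2',cv2.resize(np.hstack([a[110:230,200:320],b[90:210,160:280]]),(800,400)))"
```

```text
sense 1 translation [0.03 0.03 0.01] turn [-3.599e+01 -0.000e+00 -1.000e-02]
sense -1 translation [0.03 0.03 0.01] turn [ 0.01 -0.    0.  ]
tool axes (cols)
 [[ 0.     0.149 -0.989]
 [ 0.    -0.989 -0.149]
 [-1.    -0.    -0.   ]]
pos [0.5852 0.2377 0.1238] q [0.33 0.57 1.38 0.   1.19 1.75] F [-0.1  0.1 -0.3] grip 0.0939 t 4.35
```

View pics/c2.png

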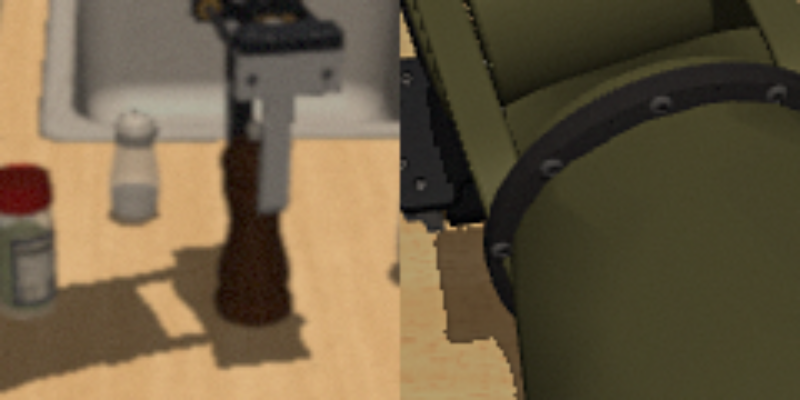

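The near finger stands in front of the mill head (about 270,140 in the crop) and the mill is upright between the jaws. Closing now.

arm_command([
  {"translation": [0,0,0],"turn": [0,0,0]},
  {"translation": [0,0,0],"turn": [0,0,0]},
  {"translation": [0,0,0],"turn": [0,0,0]},
  {"translation": [0,0,0],"turn": [0,0,0]},
  {"translation": [0,0,0],"turn": [0,0,0]},
  {"translation": [0,0,0],"turn": [0,0,0]},
  {"translation": [0,0,0],"turn": [0,0,0]},
  {"translation": [0,0,0],"turn": [0,0,0]},
  {"translation": [0,0,0],"turn": [0,0,0]},
  {"translation": [0,0,0],"turn": [0,0,0]},
], gripper=30, force=25)

```text
time_s: 5.28
ee_pos: [0.5851, 0.2378, 0.1234]
eef_rot: [0.428, 1.571, -2.563]
force: [0.1, -0.6, 0.6]
grip_width: 0.0475
```

arm_command([
  {"translation": [-0.2,0,0],"turn": [0,0,0]},
  {"translation": [-0.6,0,0],"turn": [0,0,0]},
  {"translation": [-1.2,0,0],"turn": [0,0,0]},
  {"translation": [-1.9,0,0],"turn": [0,0,0]},
  {"translation": [-2.6,0,0],"turn": [0,0,0]},
  {"translation": [-3.3,0,0],"turn": [0,0,0]},
  {"translation": [-3.8,0,0],"turn": [0,0,0]},
  {"translation": [-4,0,0],"turn": [0,0,0]},
  {"translation": [-4,0,0],"turn": [0,0,0]},
])

```text
time_s: 6.03
ee_pos: [0.5854, 0.238, 0.2248]
eef_rot: [-2.961, 1.569, 0.331]
force: [-0.0, -0.8, -1.2]
grip_width: 0.0476
```

```bash
python3 go.py .618 -.0136 .224 1.72; python3 -c "
from h import *
a=save('side','s3')
save('','c3',cv2.resize(a[60:240,150:330],(600,600)))"
```

```text
sense 1 translation [ 0.03 10.15  0.22] turn [-3.599e+01 -1.000e-02 -4.000e-02]
sense -1 translation [ 0.03 10.15  0.22] turn [ 0.01 -0.02  0.  ]
tool axes (cols)
 [[ 0.002  0.15  -0.989]
 [ 0.001 -0.989 -0.15 ]
 [-1.    -0.    -0.002]]
pos [0.5854 0.238  0.2248] q [0.33 0.48 1.27 0.   1.39 1.75] F [-0.  -0.8 -1.2] grip 0.0476 t 6.0333
```

View pics/c3.png

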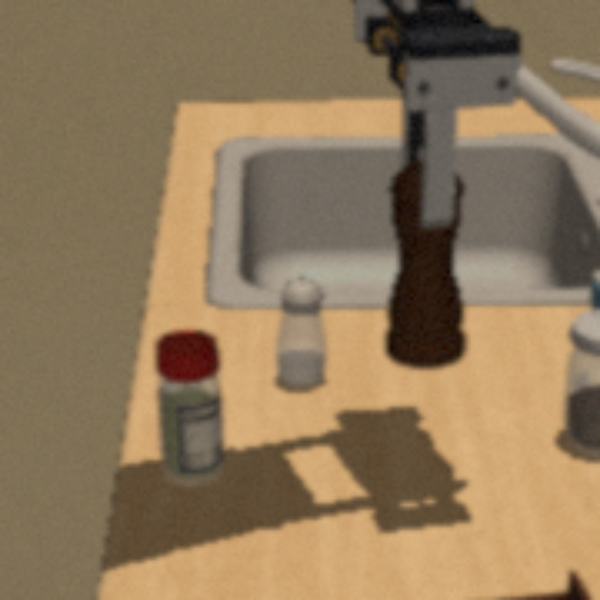

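The mill is lifted and upright in the jaws (crop 425,270), with its shadow detached. Carrying it over the back compartment.

arm_command([
  {"translation": [0,0.4,0],"turn": [0,0,0]},
  {"translation": [0,1.2,0],"turn": [0,0,0]},
  {"translation": [0,2.2,0.1],"turn": [0,0,0]},
  {"translation": [0,3.3,0.1],"turn": [0,0,0]},
  {"translation": [0,4.4,0.1],"turn": [0,0,0]},
  {"translation": [0,5.5,0.1],"turn": [0,0,0]},
  {"translation": [0,6.6,0.2],"turn": [0,0,0]},
  {"translation": [0,7.7,0.2],"turn": [0,0,0]},
  {"translation": [0,8.7,0.2],"turn": [0,0,0]},
  {"translation": [0,9.5,0.2],"turn": [0,0,0]},
  {"translation": [0,10,0.2],"turn": [0,0,0]},
  {"translation": [0,10.15,0.2],"turn": [0,0,0]},
])

```text
time_s: 7.08
ee_pos: [0.6179, -0.0159, 0.2224]
eef_rot: [-0.082, 1.569, -3.075]
force: [-0.2, 0.4, -1.8]
grip_width: 0.0474
```

```bash
python3 go.py .618 -.0136 .129 1.72; python3 -c "
from h import *
a=save('side','s4');b=save('top','t4')
save('','c4',cv2.resize(np.hstack([a[100:300,200:400],b[60:260,280:480]]),(800,400)))"
```

```text
sense 1 translation [ 3.74 -0.09 -0.02] turn [ 3.599e+01  0.000e+00 -3.000e-02]
sense -1 translation [ 3.74 -0.09 -0.02] turn [-0.01  0.02  0.  ]
tool axes (cols)
 [[-0.001  0.148 -0.989]
 [-0.    -0.989 -0.148]
 [-1.    -0.     0.001]]
pos [ 0.6179 -0.0159  0.2224] q [-0.08  0.46  1.31 -0.    1.37  1.34] F [-0.2  0.4 -1.8] grip 0.0474 t 7.0833
```

View pics/c4.png

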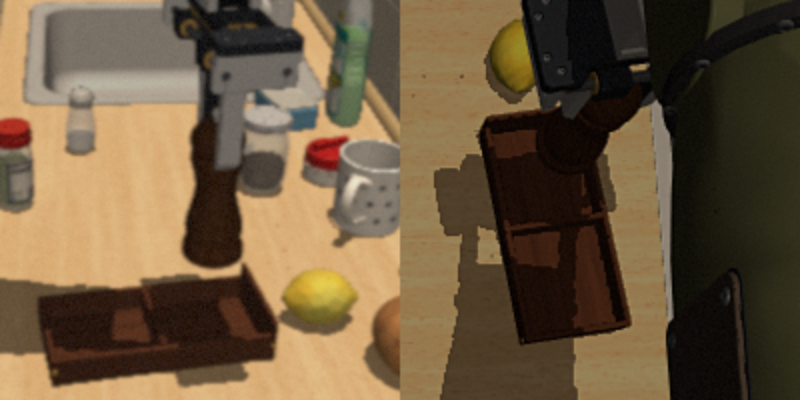

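Run:
```python
from h import *
from fit import prof,circ
out=[]
for n,f,sl in(("side","s4",(slice(100,300),slice(200,400))),("top","t4",(slice(60,260),slice(280,480)))):
    im=cv2.imread(f"pics/{f}.png");im=cv2.resize(im,None,fx=4,fy=4,interpolation=cv2.INTER_CUBIC)
    m=np.zeros(im.shape[:2],np.uint8)
    for seg in prof["mill"]:
        P=np.vstack([circ(.6179,-.0159,z+.2224-.1234,r) for z,r in seg]);q=np.array([proj(n,X) for X in P])*4+1.5
        cv2.fillConvexPoly(m,cv2.convexHull(np.round(q).astype(np.int32)),1)
    c,_=cv2.findContours(m,0,1);cv2.drawContours(im,c,-1,(0,255,0),1)
    x,y=np.mean([cc.reshape(-1,2) for cc in c][0],0).astype(int)
    out.append(cv2.resize(im[y-160:y+160,x-160:x+160],(400,400)))
cv2.imwrite("pics/o4.png",np.hstack(out))
```

```text
(no output)
```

View pics/o4.png

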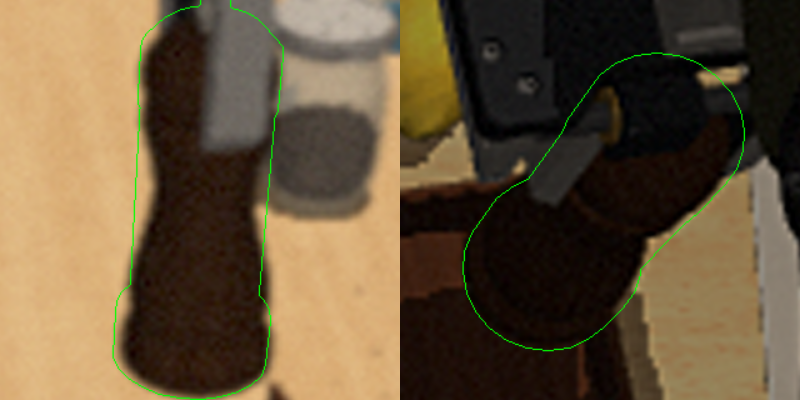

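The held mill matches the predicted upright outline to a few mm. Lowering it.

arm_command([
  {"translation": [0.3,-0.05,0],"turn": [0,0,0]},
  {"translation": [0.8,-0.05,0],"turn": [0,0,0]},
  {"translation": [1.4,-0.05,0],"turn": [0,0,0]},
  {"translation": [2,-0.05,0],"turn": [0,0,0]},
  {"translation": [2.6,-0.05,0],"turn": [0,0,0]},
  {"translation": [3.1,-0.05,0],"turn": [0,0,0]},
  {"translation": [3.3,-0.05,0],"turn": [0,0,0]},
  {"translation": [3.4,-0.05,0],"turn": [0,0,0]},
  {"translation": [3.45,-0.05,0],"turn": [0,0,0]},
  {"translation": [3.45,-0.05,0],"turn": [0,0,0]},
])

```text
time_s: 8.02
ee_pos: [0.6181, -0.0124, 0.1376]
eef_rot: [2.958, 1.57, -0.033]
force: [-0.3, 0.1, -1.2]
grip_width: 0.0472
```

arm_command([
  {"translation": [0.03,0,0],"turn": [0,0,0]},
  {"translation": [0.06,0,0],"turn": [0,0,0]},
  {"translation": [0.09,0,0],"turn": [0,0,0]},
  {"translation": [0.12,0,0],"turn": [0,0,0]},
  {"translation": [0.12,0,0],"turn": [0,0,0]},
])

```text
time_s: 8.43
ee_pos: [0.6179, -0.0126, 0.1341]
eef_rot: [-3.074, 1.571, 0.217]
force: [-0.5, -0.2, -1.8]
grip_width: 0.0476
```

arm_command([
  {"translation": [0.03,0,0],"turn": [0,0,0]},
  {"translation": [0.06,0,0],"turn": [0,0,0]},
  {"translation": [0.09,0,0],"turn": [0,0,0]},
  {"translation": [0.12,0,0],"turn": [0,0,0]},
  {"translation": [0.12,0,0],"turn": [0,0,0]},
])

```text
time_s: 8.85
ee_pos: [0.6179, -0.0125, 0.1309]
eef_rot: [-0.367, 1.571, 2.925]
force: [0.2, -0.1, -2.3]
grip_width: 0.0469
```

arm_command([
  {"translation": [0.02,0,0],"turn": [0,0,0]},
  {"translation": [0.04,0,0],"turn": [0,0,0]},
  {"translation": [0.04,0,0],"turn": [0,0,0]},
])

```text
time_s: 9.1
ee_pos: [0.6179, -0.0125, 0.13]
eef_rot: [-0.311, 1.571, 2.981]
force: [-0.6, -0.2, -2.4]
grip_width: 0.0472
```

arm_command([
  {"translation": [0.02,0,0],"turn": [0,0,0]},
  {"translation": [0.04,0,0],"turn": [0,0,0]},
  {"translation": [0.04,0,0],"turn": [0,0,0]},
])

```text
time_s: 9.35
ee_pos: [0.6181, -0.0125, 0.1293]
eef_rot: [2.995, 1.57, 0.004]
force: [-0.1, -0.1, -0.1]
grip_width: 0.0474
```

arm_command([
  {"translation": [0.02,0,0],"turn": [0,0,0]},
  {"translation": [0.02,0,0],"turn": [0,0,0]},
])

```text
time_s: 9.52
ee_pos: [0.6183, -0.0125, 0.1293]
eef_rot: [2.988, 1.569, -0.003]
force: [0.4, 0.9, 4.8]
grip_width: 0.0475
```

The mill touched down at TCP z = 0.129, as predicted. Releasing.

arm_command([
  {"translation": [-0.02,0,0],"turn": [0,0,0]},
  {"translation": [-0.02,0,0],"turn": [0,0,0]},
  {"translation": [-0.02,0,0],"turn": [0,0,0]},
  {"translation": [-0.02,0,0],"turn": [0,0,0]},
  {"translation": [-0.02,0,0],"turn": [0,0,0]},
  {"translation": [-0.02,0,0],"turn": [0,0,0]},
  {"translation": [-0.02,0,0],"turn": [0,0,0]},
  {"translation": [-0.02,0,0],"turn": [0,0,0]},
], gripper=94)

```text
time_s: 10.18
ee_pos: [0.6179, -0.0125, 0.1291]
eef_rot: [-0.131, 1.571, -3.122]
force: [-0.7, -0.1, -0.9]
grip_width: 0.0936
```

arm_command([
  {"translation": [-0.5,0,0],"turn": [0,0,0]},
  {"translation": [-1.2,0,0],"turn": [0,0,0]},
  {"translation": [-2,0,0],"turn": [0,0,0]},
  {"translation": [-3,0,0],"turn": [0,0,0]},
  {"translation": [-4,0,0],"turn": [0,0,0]},
  {"translation": [-4.8,0,0],"turn": [0,0,0]},
  {"translation": [-4.8,0,0],"turn": [0,0,0]},
])

```text
time_s: 10.77
ee_pos: [0.619, -0.0126, 0.2549]
eef_rot: [2.915, 1.563, -0.077]
force: [-0.9, -0.3, 1.3]
grip_width: 0.0936
```

```bash
python3 go.py .5015 .3925 .25 1.72; python3 -c "
from h import *
a=save('side','s5');b=save('top','t5')
save('','c5',cv2.resize(np.hstack([a[100:300,200:400],b[60:260,280:480]]),(800,400)))"
```

```text
sense 1 translation [  0.15 -16.72   2.22] turn [-3.599e+01  3.000e-02 -1.300e-01]
sense -1 translation [  0.15 -16.72   2.22] turn [ 0.01 -0.08 -0.02]
tool axes (cols)
 [[ 0.007  0.15  -0.989]
 [-0.001 -0.989 -0.15 ]
 [-1.     0.002 -0.007]]
pos [ 0.619  -0.0126  0.2549] q [-0.08  0.43  1.27  0.    1.43  1.34] F [-0.9 -0.3  1.3] grip 0.0936 t 10.7667
```

View pics/c5.png

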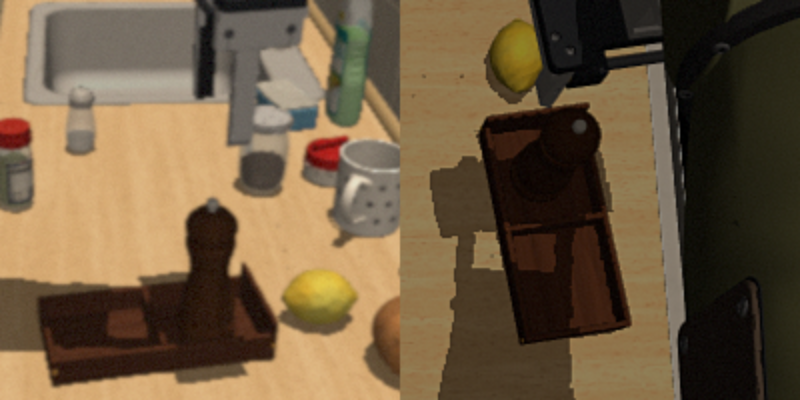

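The mill stands upright in the back compartment (side crop 210,270; top crop 560,160). On to the shaker.

arm_command([
  {"translation": [0,-16.7,2.2],"turn": [0,0,0]},
  {"translation": [0,-16.7,2.2],"turn": [0,0,0]},
  {"translation": [0,-16.7,2.2],"turn": [0,0,0]},
  {"translation": [0,-16.7,2.2],"turn": [0,0,0]},
  {"translation": [0,-16.7,2.2],"turn": [0,0,0]},
  {"translation": [0,-16.7,2.2],"turn": [0,0,0]},
  {"translation": [0,-16.7,2.2],"turn": [0,0,0]},
  {"translation": [0,-16.7,2.2],"turn": [0,0,0]},
  {"translation": [0,-16.7,2.2],"turn": [0,0,0]},
  {"translation": [0,-16.7,2.2],"turn": [0,0,0]},
  {"translation": [0,-16.7,2.2],"turn": [0,0,0]},
  {"translation": [0,-16.7,2.2],"turn": [0,0,0]},
])

```text
time_s: 11.87
ee_pos: [0.4996, 0.3938, 0.2474]
eef_rot: [0.415, 1.568, -2.573]
force: [-0.1, -0.7, -0.0]
grip_width: 0.094
```

```bash
python3 go.py .5015 .3925 .048 1.72;  python3 - <<'E'
from fit import *
save("side","s6");save("top","t6")
ms={}
for t in("shaker","mill"):
  for n in("side","top"):
    r=models.cut_out(t,n)
    for d in r[:1]: print(t,n,round(d["score"],2),np.round(d["box"],1),d["pixels"].sum()); ms[n]=d["pixels"]
    if t=="shaker" and r: print(fit(t,{n:d["pixels"]},np.array([.5015,.3925]),np.array([.008,.008])))
E
```

```text
sense 1 translation [ 7.98  0.06 -0.09] turn [-3.595e+01  2.000e-02  4.000e-02]
sense -1 translation [ 7.98  0.06 -0.09] turn [ 0.05  0.03 -0.01]
tool axes (cols)
 [[-0.002  0.153 -0.988]
 [-0.001 -0.988 -0.153]
 [-1.     0.001  0.002]]
pos [0.4996 0.3938 0.2474] q [0.61 0.48 1.22 0.   1.45 2.03] F [-0.1 -0.7 -0. ] grip 0.094 t 11.8667
shaker side 0.78 [231.  143.8 250.2 180.7] 453
(array([0.50107678, 0.39390912]), np.float64(0.10330630068621338))
mill side 0.93 [287.9 200.1 316.  271. ] 1598
mill top 0.62 [333.7 114.9 383.9 163. ] 1371
```

arm_command([
  {"translation": [0.5,0.06,-0.08],"turn": [0,0,0]},
  {"translation": [1.5,0.06,-0.08],"turn": [0,0,0]},
  {"translation": [2.5,0.06,-0.08],"turn": [0,0,0]},
  {"translation": [3.5,0.06,-0.08],"turn": [0,0,0]},
  {"translation": [4.5,0.06,-0.08],"turn": [0,0,0]},
  {"translation": [5.5,0.06,-0.08],"turn": [0,0,0]},
  {"translation": [6.5,0.06,-0.08],"turn": [0,0,0]},
  {"translation": [7.3,0.06,-0.08],"turn": [0,0,0]},
  {"translation": [7.8,0.06,-0.08],"turn": [0,0,0]},
  {"translation": [7.95,0.06,-0.08],"turn": [0,0,0]},
  {"translation": [7.95,0.06,-0.08],"turn": [0,0,0]},
])

```text
time_s: 13.08
ee_pos: [0.5032, 0.3904, 0.0496]
eef_rot: [0.466, 1.57, -2.525]
force: [-0.5, 0.1, 0.5]
grip_width: 0.0938
```

```bash
python3 go.py .5015 .393 .048 1.72; python3 -c "
from h import *
a=save('side','s7');b=save('top','t7')
save('','c7',cv2.resize(np.hstack([a[100:220,180:300],b[130:250,80:200]]),(800,400)))"
```

```text
sense 1 translation [ 0.06 -0.11  0.05] turn [-3.599e+01  1.000e-02  2.000e-02]
sense -1 translation [ 0.06 -0.11  0.05] turn [ 0.01  0.01 -0.01]
tool axes (cols)
 [[-0.001  0.149 -0.989]
 [-0.001 -0.989 -0.149]
 [-1.     0.001  0.001]]
pos [0.5032 0.3904 0.0496] q [ 0.6   0.67  1.4  -0.    1.07  2.02] F [-0.5  0.1  0.5] grip 0.0938 t 13.0833
```

View pics/c7.png

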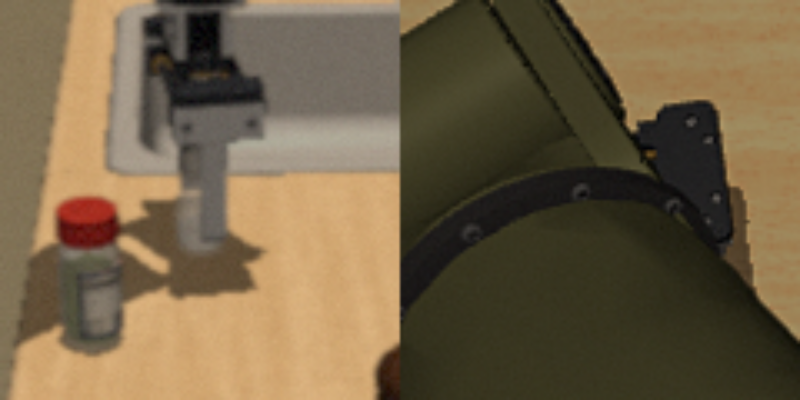

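```bash
python3 -c "
from h import *
for X in((.5032+.149*.053,.3904-.989*.053,.031),(.5015,.393,.031),(.5015,.393,0)): print(((proj('side',X)-[180,100])*400/120).round())
im=cv2.imread('pics/s7.png');cv2.imwrite('pics/c7b.png',cv2.resize(im[140:185,220:265],(600,600),interpolation=cv2.INTER_CUBIC))"
```

```text
[213. 240.]
[199. 209.]
[200. 243.]
```

View pics/c7b.png

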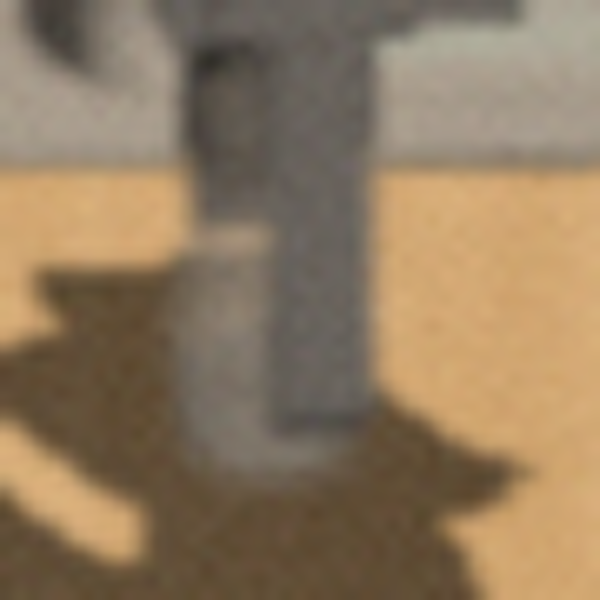

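The finger sits where projected (crop 213,240), with the shaker centred between the jaws. Small correction, then close.

arm_command([
  {"translation": [0.05,-0.1,0.06],"turn": [0,0,0]},
  {"translation": [0.05,-0.1,0.06],"turn": [0,0,0]},
])

```text
time_s: 13.35
ee_pos: [0.5015, 0.3937, 0.0501]
eef_rot: [-2.621, 1.569, 0.671]
force: [-0.4, 0.2, 0.5]
grip_width: 0.094
```

arm_command([
  {"translation": [0,0,0],"turn": [0,0,0]},
  {"translation": [0,0,0],"turn": [0,0,0]},
  {"translation": [0,0,0],"turn": [0,0,0]},
  {"translation": [0,0,0],"turn": [0,0,0]},
  {"translation": [0,0,0],"turn": [0,0,0]},
  {"translation": [0,0,0],"turn": [0,0,0]},
  {"translation": [0,0,0],"turn": [0,0,0]},
  {"translation": [0,0,0],"turn": [0,0,0]},
  {"translation": [0,0,0],"turn": [0,0,0]},
  {"translation": [0,0,0],"turn": [0,0,0]},
  {"translation": [0,0,0],"turn": [0,0,0]},
  {"translation": [0,0,0],"turn": [0,0,0]},
], gripper=25, force=18)

```text
time_s: 14.35
ee_pos: [0.5014, 0.3931, 0.0491]
eef_rot: [-1.33, 1.571, 1.962]
force: [-0.4, -0.4, -0.5]
grip_width: 0.0406
```

arm_command([
  {"translation": [-0.2,0,0],"turn": [0,0,0]},
  {"translation": [-0.6,0,0],"turn": [0,0,0]},
  {"translation": [-1.2,0,0],"turn": [0,0,0]},
  {"translation": [-2,0,0],"turn": [0,0,0]},
  {"translation": [-3,0,0],"turn": [0,0,0]},
  {"translation": [-4,0,0],"turn": [0,0,0]},
  {"translation": [-5,0,0],"turn": [0,0,0]},
  {"translation": [-5.6,0,0],"turn": [0,0,0]},
  {"translation": [-5.8,0,0],"turn": [0,0,0]},
  {"translation": [-5.8,0,0],"turn": [0,0,0]},
])

```text
time_s: 15.18
ee_pos: [0.5017, 0.3934, 0.1959]
eef_rot: [-2.665, 1.568, 0.627]
force: [0.3, -0.5, -0.4]
grip_width: 0.041
```

```bash
python3 go.py .511 -.0295 .194 1.72; python3 -c "
from h import *
a=save('side','s8')
save('','c8',cv2.resize(a[60:220,160:320],(600,600)))"
```

```text
sense 1 translation [ 0.05 16.78  2.16] turn [-3.599e+01 -2.000e-02 -4.000e-02]
sense -1 translation [ 0.05 16.78  2.16] turn [ 0.01 -0.03  0.01]
tool axes (cols)
 [[ 0.002  0.15  -0.989]
 [ 0.002 -0.989 -0.15 ]
 [-1.    -0.001 -0.002]]
pos [0.5017 0.3934 0.1959] q [0.61 0.52 1.29 0.   1.34 2.03] F [ 0.3 -0.5 -0.4] grip 0.041 t 15.1833
```

View pics/c8.png

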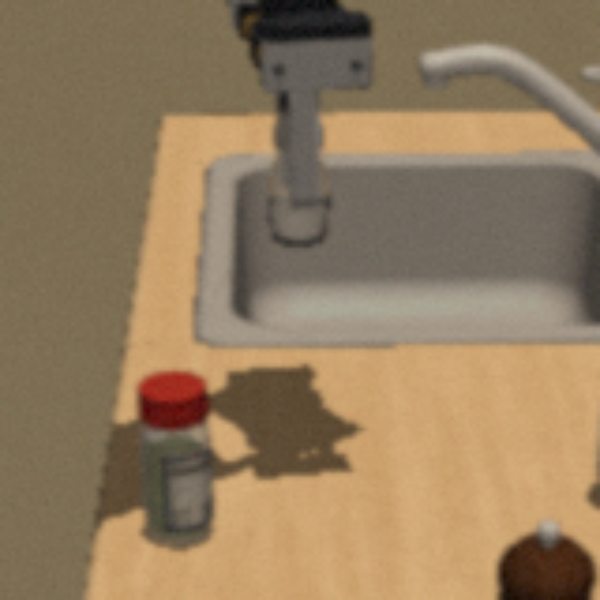

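The shaker is clear of the worktop and upright (crop 298,190). Carrying it to the front compartment.

arm_command([
  {"translation": [0,0.4,0.1],"turn": [0,0,0]},
  {"translation": [0,1.3,0.2],"turn": [0,0,0]},
  {"translation": [0,2.7,0.3],"turn": [0,0,0]},
  {"translation": [0,4.3,0.5],"turn": [0,0,0]},
  {"translation": [0,5.9,0.8],"turn": [0,0,0]},
  {"translation": [0,7.5,1],"turn": [0,0,0]},
  {"translation": [0,9.1,1.2],"turn": [0,0,0]},
  {"translation": [0,10.7,1.4],"turn": [0,0,0]},
  {"translation": [0,12.3,1.6],"turn": [0,0,0]},
  {"translation": [0,13.8,1.8],"turn": [0,0,0]},
  {"translation": [0,15.2,2],"turn": [0,0,0]},
  {"translation": [0,16.1,2.1],"turn": [0,0,0]},
])

```text
time_s: 16.23
ee_pos: [0.5084, -0.016, 0.193]
eef_rot: [-0.073, 1.569, -3.066]
force: [0.4, -0.3, -0.1]
grip_width: 0.0407
```

arm_command([
  {"translation": [0,0.5,0.1],"turn": [0,0,0]},
  {"translation": [0,0.7,0.1],"turn": [0,0,0]},
  {"translation": [0,0.7,0.1],"turn": [0,0,0]},
  {"translation": [0,0.7,0.1],"turn": [0,0,0]},
])

```text
time_s: 16.57
ee_pos: [0.5095, -0.0301, 0.1935]
eef_rot: [-0.412, 1.57, 2.88]
force: [0.5, 0.2, -0.8]
grip_width: 0.0406
```

```bash
python3 go.py .511 -.0295 .055 1.72; python3 -c "
from h import *
a=save('side','s9');b=save('top','t9')
save('','c9',cv2.resize(np.hstack([a[100:300,180:380],b[80:280,250:450]]),(800,400)))"
```

```text
sense 1 translation [ 5.54 -0.01 -0.07] turn [-3.599e+01 -1.000e-02  2.000e-02]
sense -1 translation [ 5.54 -0.01 -0.07] turn [0.01 0.01 0.  ]
tool axes (cols)
 [[-0.001  0.15  -0.989]
 [ 0.    -0.989 -0.15 ]
 [-1.    -0.     0.001]]
pos [ 0.5095 -0.0301  0.1935] q [-0.13  0.24  1.67  0.    1.23  1.29] F [ 0.5  0.2 -0.8] grip 0.0406 t 16.5667
```

View pics/c9.png

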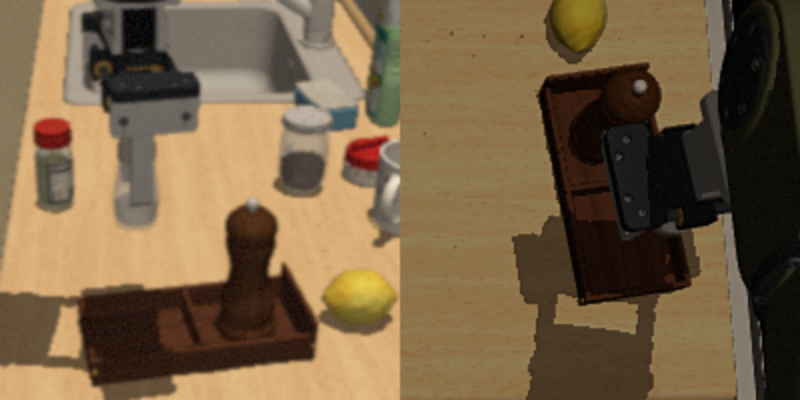

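Aligned over the front compartment and clear of the mill. Lowering slowly at the end.

arm_command([
  {"translation": [0.4,0,-0.05],"turn": [0,0,0]},
  {"translation": [1.1,0,-0.05],"turn": [0,0,0]},
  {"translation": [1.9,0,-0.05],"turn": [0,0,0]},
  {"translation": [2.7,0,-0.05],"turn": [0,0,0]},
  {"translation": [3.5,0,-0.05],"turn": [0,0,0]},
  {"translation": [4.2,0,-0.05],"turn": [0,0,0]},
  {"translation": [4.7,0,-0.05],"turn": [0,0,0]},
  {"translation": [5,0,-0.05],"turn": [0,0,0]},
  {"translation": [5.15,0,-0.05],"turn": [0,0,0]},
  {"translation": [5.2,0,-0.05],"turn": [0,0,0]},
  {"translation": [5.2,0,-0.05],"turn": [0,0,0]},
])

```text
time_s: 17.58
ee_pos: [0.5113, -0.03, 0.0643]
eef_rot: [2.897, 1.57, -0.094]
force: [-0.5, -0.0, -0.5]
grip_width: 0.0407
```

arm_command([
  {"translation": [0.03,0,0],"turn": [0,0,0]},
  {"translation": [0.06,0,0],"turn": [0,0,0]},
  {"translation": [0.09,0,0],"turn": [0,0,0]},
  {"translation": [0.12,0,0],"turn": [0,0,0]},
  {"translation": [0.12,0,0],"turn": [0,0,0]},
])

```text
time_s: 18.0
ee_pos: [0.5111, -0.0303, 0.0611]
eef_rot: [2.768, 1.571, -0.223]
force: [0.9, 0.1, -0.4]
grip_width: 0.0403
```

arm_command([
  {"translation": [0.04,0,0],"turn": [0,0,0]},
  {"translation": [0.08,0,0],"turn": [0,0,0]},
  {"translation": [0.12,0,0],"turn": [0,0,0]},
  {"translation": [0.16,0,0],"turn": [0,0,0]},
  {"translation": [0.16,0,0],"turn": [0,0,0]},
])

```text
time_s: 18.42
ee_pos: [0.511, -0.0302, 0.0569]
eef_rot: [-0.29, 1.57, 3.002]
force: [-0.1, -0.5, -1.0]
grip_width: 0.0404
```

arm_command([
  {"translation": [0.02,0,0],"turn": [0,0,0]},
  {"translation": [0.04,0,0],"turn": [0,0,0]},
  {"translation": [0.04,0,0],"turn": [0,0,0]},
])

```text
time_s: 18.67
ee_pos: [0.5111, -0.0302, 0.056]
eef_rot: [-0.386, 1.571, 2.906]
force: [-0.2, 0.7, -2.0]
grip_width: 0.0409
```

arm_command([
  {"translation": [0.02,0,0],"turn": [0,0,0]},
  {"translation": [0.02,0,0],"turn": [0,0,0]},
  {"translation": [0.02,0,0],"turn": [0,0,0]},
])

```text
time_s: 18.92
ee_pos: [0.5111, -0.0302, 0.0556]
eef_rot: [-0.827, 1.571, 2.465]
force: [-1.2, -0.9, -0.9]
grip_width: 0.0406
```

arm_command([
  {"translation": [0.02,0,0],"turn": [0,0,0]},
  {"translation": [0.02,0,0],"turn": [0,0,0]},
  {"translation": [0.02,0,0],"turn": [0,0,0]},
])

```text
time_s: 19.17
ee_pos: [0.5111, -0.0302, 0.0551]
eef_rot: [2.567, 1.571, -0.424]
force: [0.0, -0.3, -1.0]
grip_width: 0.0405
```

arm_command([
  {"translation": [0.02,0,0],"turn": [0,0,0]},
  {"translation": [0.02,0,0],"turn": [0,0,0]},
  {"translation": [0.02,0,0],"turn": [0,0,0]},
])

```text
time_s: 19.42
ee_pos: [0.5114, -0.0302, 0.055]
eef_rot: [2.995, 1.57, 0.003]
force: [-1.1, 0.0, 5.6]
grip_width: 0.0405
```

The shaker touched down at 0.055, as predicted, with about 6 N. Releasing.

arm_command([
  {"translation": [-0.02,0,0],"turn": [0,0,0]},
  {"translation": [-0.02,0,0],"turn": [0,0,0]},
  {"translation": [-0.02,0,0],"turn": [0,0,0]},
  {"translation": [-0.02,0,0],"turn": [0,0,0]},
  {"translation": [-0.02,0,0],"turn": [0,0,0]},
  {"translation": [-0.02,0,0],"turn": [0,0,0]},
  {"translation": [-0.02,0,0],"turn": [0,0,0]},
  {"translation": [-0.02,0,0],"turn": [0,0,0]},
], gripper=80)

```text
time_s: 20.08
ee_pos: [0.5111, -0.0302, 0.0551]
eef_rot: [-0.309, 1.571, 2.982]
force: [-0.4, -0.4, 0.2]
grip_width: 0.0798
```

arm_command([
  {"translation": [-0.3,0,0],"turn": [0,0,0]},
  {"translation": [-0.9,0,0],"turn": [0,0,0]},
  {"translation": [-1.8,0,0],"turn": [0,0,0]},
  {"translation": [-2.8,0,0],"turn": [0,0,0]},
  {"translation": [-3.8,0,0],"turn": [0,0,0]},
  {"translation": [-4.8,0,0],"turn": [0,0,0]},
  {"translation": [-5.8,0,0],"turn": [0,0,0]},
  {"translation": [-6.8,0,0],"turn": [0,0,0]},
  {"translation": [-7.6,0,0],"turn": [0,0,0]},
  {"translation": [-8,0,0],"turn": [0,0,0]},
  {"translation": [-8,0,0],"turn": [0,0,0]},
])

```text
time_s: 21.0
ee_pos: [0.5117, -0.0303, 0.2574]
eef_rot: [2.868, 1.567, -0.123]
force: [-0.7, -0.1, 0.2]
grip_width: 0.0803
```

```bash
python3 go.py .3 -.25 .255 1.72
python3 - <<'E'
from fit import *
a=save('side','s10');b=save('top','t10')
save('','c10',cv2.resize(np.hstack([a[130:300,180:380],b[80:250,200:400]]),(800,340)))
for t,x0 in(("mill",(.618,-.0125)),("shaker",(.511,-.03)),("spice_jar",(.4185,.2467))):
  for n in("side","top"):
    for d in models.mark_of(t,n)[:1]: print(t,n,np.round(d["at"],1),round(d["score"],2),"expect",proj(n,[*x0,0 if t=="spice_jar" else .006]).round(1))
E
```

```text
sense 1 translation [0.07 7.42 9.69] turn [-3.599e+01  2.000e-02 -6.000e-02]
sense -1 translation [0.07 7.42 9.69] turn [ 0.01 -0.04 -0.01]
tool axes (cols)
 [[ 0.004  0.15  -0.989]
 [-0.    -0.989 -0.15 ]
 [-1.     0.001 -0.004]]
pos [ 0.5117 -0.0303  0.2574] q [-0.13  0.19  1.58  0.    1.37  1.29] F [-0.7 -0.1  0.2] grip 0.0803 t 21.0
mill side [300.9 264.9] 0.61 expect [301.4 262.8]
mill top [347.1 145.7] 0.68 expect [348.9 147.8]
shaker side [246.8 272.1] 0.82 expect [248.4 269.6]
shaker top [365.1 203.2] 0.98 expect [360.9 200.8]
spice_jar side [208.  199.3] 0.63 expect [207.5 200.7]
spice_jar top [215.7 250.9] 0.62 expect [217.8 250.4]
```

View pics/c10.png

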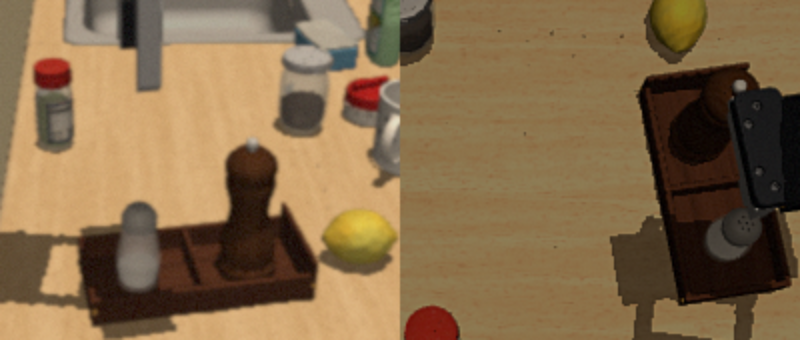

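Both items stand upright in their compartments (side crop: shaker 138,250, mill 248,210). The red-lid jar hasn't moved, and the gripper is well above everything.

```bash
python3 -c "
from station import ctrl
print(ctrl.hand_in())"
```

```text
the job is handed in; nothing more can be done
None
```

The caddy is loaded and the job handed in at about 21 s of the 64 s allowed. I put the pepper mill in the back compartment first, then the salt shaker in the front one.

- **Setting down:** both touched their floors at the predicted heights, with about 5–6 N read at the wrist, and were released there.
- **Last checks:** the final pictures from both cameras show both items upright in their compartments. The red-lidded jar is where it was, and the gripper is open well above everything.
- **Disagreements:** the detected base points agreed with the expected positions to about 2–3 pixels. The exception was the shaker in the top view, about 5 pixels (roughly 9 mm) off, though the picture shows it inside its compartment. The grip widths read 2–3 mm under the listed sizes: 47.5 mm on the 50 mm mill head and 40.6 mm on the shaker, whose body is up to 44 mm.

No check failed.

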